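# Add a slotted weight to the load hanger and lock it by a quarter turn

### The arm

A 7-joint arm with a two-finger parallel gripper is mounted at the origin on a cart in front of the work surface, level with it; the furniture and walls round the work are solid. World frame = base frame: x ahead of the robot, y to its left, z up, the work surface at z = 0. Lengths are in m, angles in rad, forces in N, time in s.
With the tool pointing down it reaches from about 0.4 to 0.85 m from the base axis. Payload 10.4 kg.
Tool frame: the origin (TCP) lies between the finger pads, 19 mm behind the fingertips; this is the grasp point; z points along the fingers, y is the line along which they close (so a half turn about z gives the same grasp; the last joint's range is limited). The gripper opens to 87 mm and grips with 3 to 60 N. Pads are 19 mm wide; open, the fingers measure 117 mm over their backs; the gripper's body (75 mm by 190 mm) begins 51 mm behind the grasp point.
Start: joints at [1.26, 0.332, -0.065, 1.46, 0.022, 1.35, -0.088], TCP at [0.177, -0.599, 0.241] pointing down, gripper open.
Joint ranges: [-2.6, 2.6], [-0.5, 2.12], [-1.47, 1.34], [0.16, 2.42], [-1.27, 4.41], [0.06, 2.06], [-2.6, 2.6]. Speed limits (rad/s): [2.22, 2.22, 2.79, 2.79, 3.14, 3.14, 3.14].

### API

Orientations are given as a unit quaternion [x, y, z, w].
In Python, from bench import monitor, cams, ticket gives the robot as it stands.
- The arm moves only by the shell command python3 -m crank 'ROWS' [OPENING] [FORCE]. ROWS is a JSON object whose one key "steps" holds a list of rows, each a list of 2 entries, a list of its own where there are three numbers: the shift along the world's x, y, z in units of 25 mm (1.0 is 25 mm), then the turn, a rotation vector about the world's x, y, z in units of 5 degrees (1.0 is 5 degrees). In form: {"steps": [[[x, y, z], [ax, ay, az]], ...]}. A call has 1 to 10 rows; each row shifts and turns the commanded pose from where the row before left it; what a row does not reach is not made up. A row lasts 1/12 s, in which the tool goes at most 41.7 mm and 7.16 degrees, less where a joint would pass 70% of its speed; a pose out of reach is approached as far as the arm can. A call is refused whole if a number of a shift passes 1 or a number of a turn 1, either way. A call with a gripper value outside its range is refused whole. OPENING is the finger opening in mm, from 0 to 87, set as the call begins (- or left out, the last holds). The fingers move at their own pace and stop on an object; FORCE is the grip in N (left out, the last holds). Time passes only in rows, so rows that do not move let the fingers close. It gives the time, the measured TCP pose, the force, the opening and the grip force at its end, in the units of the state.
- monitor.read_state(): the state, without advancing time (a new reading comes with each control period).
- cams.camera(name): name is "side" or "top" or "wrist"; returns a dict with "pixels" (384x512x3 uint8, blue, green, red), "z_map" (384x512 float32, m along the optical axis (not along the pixel's ray), 0 where there is no reading), "vfov" (degrees; the focal length in pixels is half the picture's height over the tangent of half this angle, whatever the lens; pixels are square), "cx", "cy" (the principal point, pixels), "T" (4x4, takes a point from camera to world coordinates). Camera axes: x right, y up, looking along -z (the intrinsics and any distortion apply to the point x, -y, -z); pixel columns grow to the right and rows downward; lengths in m; the calibration is good to about 2 mm. A picture is of the moment at which its call begins.
- ticket.close_job(): hands the job in; it is judged then, once.
The state is a dict: "time": time; "joint_positions": joint angles; "joint_vel": joint speeds; "joint_torque": joint torques, N m; "ee_pos": TCP position; "eef_rot": TCP orientation; "ft_force": force on the tool from outside, world axes, zero at the start; "torque": the same for the moment, N m; "width": finger opening in m; "grip_force": force on a finger pad.
Only numpy, scipy, OpenCV 4.12 (cv2) and the standard library are available. Lean on these libraries where they do the work, as an engineer would, in place of code of your own. Each camera call takes 0.05 s, during which the arm holds its last target. There are 200 camera calls.

### The job

Take the loose slotted weight by its upright grip plate and slide it sideways onto the flat-sided stem of the load hanger, above the weight that is already there, until the stem is fully home in the middle of the disc. Then turn it a quarter turn about the stem so that its grip plate lies opposite the lower weight's grip plate (the slots facing opposite ways), set it down flat on the lower weight and let go. The exact place of the stem on its stand has to be felt for: be gentle, never press the weight against the hanger with more than about 12 N, and leave the vial, the sanding block and the screwdriver where they are.

Things in the scene. Friction and masses are not known exactly. Their poses are not given: they have to be found in the camera images.
- slotted_weight: the loose smooth steel slotted weight, 0.2 to 0.37 kg, lying flat on the bench: a disc 72 mm across, 14 mm thick, with a slot from rim to middle and, on the far side from the slot, an upright grip plate on a lug 22 mm wide and 6 mm high. Origin: on the disc's axis at its underside; z up; +x points along the slot to its open mouth.
- slot_mouth (a point): mouth of the loose weight's slot: x = +36 mm (rim), y = 0, underside; axes as the weight's. The slot is a funnel: 29 mm wide at the rim, it narrows evenly to 10 mm at x = 16 mm, stays 10 mm wide up to x = 7 mm and opens there into a round bore of 17 mm diameter on the disc's axis.
- grip_plate (a point): grip point on the loose weight's grip plate: x = -55 mm, y = 0, 32 mm above the underside; axes as the weight's. The plate is 10 mm thick along x, 26 mm wide along y and reaches from the underside up to 38 mm. The TCP fits here, fingers closing along the weight's x.
- stand: fixed grey stand of the load hanger: base plate 144 (x) by 116 (y) by 12 mm, origin under its centre on the bench, z up. On it a two-way cross slide, set by hand and clamped rigidly (27 mm high), carries the stem, so the stem's axis stands up to 18 mm off the stand's centre in x and up to 8 mm in y. That offset is not measured: it must be felt or seen.
- stand_centre (a point): point on the stand's centre axis 44 mm above the bench, level with the top of the lower weight, axes as the stand's. The free gap for the loose weight is from here up to the head's underside, 22 mm higher. The sides towards -x (robot) and +y are open.
- stem_zone (a point): point on the stand's centre axis 66 mm above the bench, level with the underside of the stem's round head (25 mm across, 9 mm high). The stem below it has flats: 12 mm long in the stand's x, 7 mm thick in y. A slot passes it only in line with the stand's x (within 15 degrees); once the stem is in the bore (1.5 to 2.5 mm play) the weight turns freely and cannot come off.
- lower_grip_zone (a point): top of the lower weight's grip plate, 68 mm above the bench, 55 mm towards -y from the stand's centre (it shifts with the stem: up to 18 mm off in x, 8 mm in y); axes as the stand's. The lower weight is of the same form, fixed, underside 30 mm and top 44 mm above the bench, slot mouth towards the stand's +y.
- vial: bystander: upright glass vial with a cap, 25 mm diameter, 56 mm high, origin under its centre
- sanding_block: bystander: brown sanding block 58 x 95 x 28 mm, origin under its centre
- screwdriver: bystander: screwdriver 156 mm long with a 23 mm thick red handle, lying along its own y, origin under its centre
Not all that is in view belongs to the job. Leave any green look-alike of the slotted_weight alone.

How it is judged:
On the way, in this order (a step that is already met when the one before it is completed fails the run):
1. the loose weight is over the hanger with the stem in its slot, in line with the stem's flats (x of slotted_weight in the frame of stand_centre between -0.0205 and 0.0205 m and y of slotted_weight in the frame of stand_centre between -0.012 and 0.012 m and z of slotted_weight in the frame of stand_centre between -0.003 and 0.01 m and angle between the x axis of slotted_weight and the x axis of stand, either way round below 0.4 rad), for 0.1 s.
2. the weight is turned a quarter turn on the stem, its grip plate opposite the lower one's (x of slotted_weight in the frame of stand_centre between -0.0205 and 0.0205 m and y of slotted_weight in the frame of stand_centre between -0.012 and 0.012 m and angle between the x axis of slotted_weight and the y axis of stand, either way round below 0.35 rad and y of grip_plate in the frame of stand_centre above 0.03 m), for 0.1 s.
At the end, for the whole second after the job is handed in: the weight lies flat (0.06 rad) on the lower one, underside within 2.5 mm of its top, on the stem (disc centre within 20.5 mm in x and 12 mm in y of the stand's centre), slot within 0.35 rad of the stand's y, grip plate on the +y side opposite the lower one; released and at rest (all of step 2 and z of slotted_weight in the frame of stand_centre between -0.003 and 0.0025 m and angle between slotted_weight's own z axis and vertical below 0.06 rad and linear speed of slotted_weight below 0.01 m/s and contact force between the fingers and slotted_weight below 0.1 N); the robot touches nothing.
It fails at once if the weight was pressed or knocked against the hanger or stand with more than 12 N (contact force between slotted_weight and stand above 12 N).
It fails at once if the robot itself pushed on the stand with more than 20 N (contact force between the arm and stand above 20 N).
It fails at once if the vial was moved (distance of vial from where it was at the start of the episode above 0.03 m).
It fails at once if the sanding block was moved (distance of sanding_block from where it was at the start of the episode above 0.03 m).
It fails at once if the screwdriver was moved (distance of screwdriver from where it was at the start of the episode above 0.03 m).
It also fails if it takes over 67 s, if anything falls off the work surface, if the arm or the gripper's body presses on something with over 40 N, if the wrist force passes 120 N, or if a joint passes its speed limit or range.

## Working session

There is one attempt and no reset: what is moved stays moved. The work goes in short steps, Python scripts to look and compute and a shell command to move; the robot and the scene stay as the last step left them, time stands still between calls to the robot, and variables do not carry over. Pictures are saved under pics/ and viewed, at most 10 in all, crops included, and the job is handed in when it is done.

```bash
ls && mkdir -p pics
python3 - <<'E'
from bench import monitor,cams
import cv2,numpy as np,pickle
s=monitor.read_state();print({k:np.round(v,3).tolist() for k,v in s.items()})
d={}
for n in("side","top"):
    c=cams.camera(n);d[n]=c
    print(n,c["vfov"],c["cx"],c["cy"],np.round(c["T"],3).tolist(),c["pixels"].shape,[k for k in c])
    cv2.imwrite(f"pics/{n}0.png",c["pixels"])
pickle.dump(d,open("d0.pkl","wb"))
E
```

```text
pics
{'time': 0.0, 'joint_positions': [1.26, 0.333, -0.065, 1.461, 0.022, 1.35, -0.088], 'joint_vel': [0.0, 0.0, -0.002, 0.001, 0.0, 0.0, 0.001], 'joint_torque': [-0.0, -62.326, 0.024, -38.989, -0.061, 0.04, 0.0], 'ee_pos': [0.177, -0.599, 0.24], 'eef_rot': [0.99, 0.143, -0.0, -0.001], 'ft_force': [0.156, 0.706, -0.778], 'torque': [-0.041, 0.014, 0.026], 'grip_force': 0.0, 'width': 0.087}
side 57.15157115803534 254.68879913161257 188.0308263519549 [[0.982, 0.1, -0.158, 0.409], [-0.186, 0.462, -0.867, -0.829], [-0.014, 0.881, 0.473, 0.508], [0.0, 0.0, 0.0, 1.0]] (384, 512, 3) ['pixels', 'z_map', 'vfov', 'cx', 'cy', 'T']
top 56.465199220768966 251.6656494367024 186.64301778531436 [[-0.006, 0.984, -0.18, 0.38], [-1.0, -0.011, -0.023, -0.02], [-0.024, 0.18, 0.983, 0.933], [0.0, 0.0, 0.0, 1.0]] (384, 512, 3) ['pixels', 'z_map', 'vfov', 'cx', 'cy', 'T']
```

View pics/top0.png

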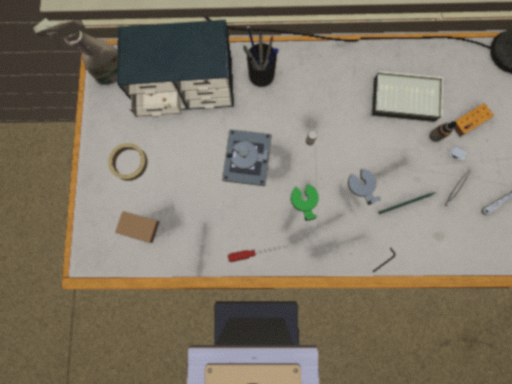

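View pics/side0.png

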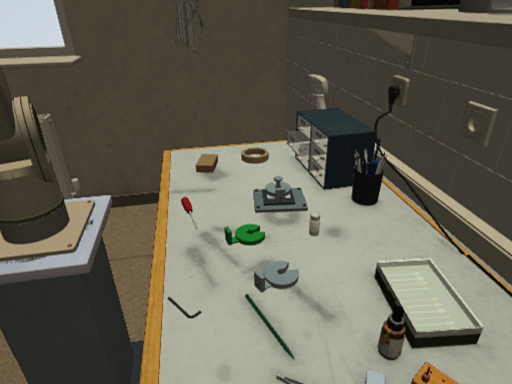

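Top view: the candidates are the grey slotted weight at (362,185) with its plate at (374,201), the green look-alike at (305,200), and the fixed lower weight on the stand at (247,155). The vial is at (311,138), the block at (137,227) and the screwdriver at (245,255). By the description I choose the grey one. I'll check it in a close crop and measure it.

```bash
cat > h.py <<'E'
import numpy as np,cv2
def K(c):
    f=c["pixels"].shape[0]/2/np.tan(np.radians(c["vfov"])/2);return f,c["cx"],c["cy"]
def ray(c,u,v):
    f,cx,cy=K(c);d=np.stack([(np.asarray(u)-cx)/f,-(np.asarray(v)-cy)/f,-np.ones_like(np.asarray(u,float))],-1)
    return d@c["T"][:3,:3].T
def plane(c,u,v,z):
    d=ray(c,u,v);o=c["T"][:3,3];return o+d*((z-o[2])/d[...,2])[...,None]
def cloud(c):
    v,u=np.mgrid[:c["z_map"].shape[0],:c["z_map"].shape[1]]
    P=c["T"][:3,3]+ray(c,u,v)*c["z_map"][...,None];P[c["z_map"]==0]=np.nan;return P
def proj(c,P):
    q=(np.asarray(P)-c["T"][:3,3])@c["T"][:3,:3];f,cx,cy=K(c)
    return np.stack([cx+f*q[...,0]/-q[...,2],cy-f*q[...,1]/-q[...,2]],-1)
def tri(c1,p1,c2,p2):
    d1,d2=ray(c1,*p1),ray(c2,*p2);o1,o2=c1["T"][:3,3],c2["T"][:3,3]
    s=np.linalg.lstsq(np.stack([d1,-d2],1),o2-o1,rcond=None)[0]
    a,b=o1+d1*s[0],o2+d2*s[1];return (a+b)/2,np.linalg.norm(a-b)
E
python3 - <<'E'
import pickle,cv2,numpy as np
from h import *
d=pickle.load(open("d0.pkl","rb"))
for n in d:
    c=d[n];P=cloud(c);b=c["pixels"].astype(int)
    # bench depth noise
    t=P[...,2];print(n,"bench z",np.nanmedian(t[200:230,330:350]if n=="top" else t[235:255,330:350]),np.nanstd(t[225:240,330:350]))
    x=[(335,415,150,215),(215,280,120,195)] if n=="top" else [(245,310,250,300),(245,315,170,220)]
    for (u0,u1,v0,v1) in x:
        print(n,"box", [np.nanmin(P[v0:v1,u0:u1,i]).round(3) for i in range(3)],[np.nanmax(P[v0:v1,u0:u1,i]).round(3) for i in range(3)])
        print((t[v0:v1:5,u0:u1:5]*1000).round())
crops=[d["top"]["pixels"][105:225,210:390],d["side"]["pixels"][170:300,200:350]]
im=[cv2.resize(crops[0],(720,480))[:, :],]
a=cv2.resize(d["top"]["pixels"][150:215,335:410],(390,338),interpolation=2);b=cv2.resize(d["side"]["pixels"][250:302,245:310],(390,338)[0:2],interpolation=2)
e=cv2.resize(d["top"]["pixels"][122:192,215:280],(390,260),interpolation=2);g=cv2.resize(d["side"]["pixels"][170:218,245:315],(390,260),interpolation=2)
cv2.imwrite("pics/crop1.png",np.vstack([np.hstack([a,b]),np.hstack([e,g])]))
E
```

```text
side bench z -0.00037214814405550634 0.0008395386007706344
side box [np.float64(0.476), np.float64(-0.36), np.float64(-0.004)] [np.float64(0.644), np.float64(-0.186), np.float64(0.04)]
[[-1. -1. -0. -1. -1.  0. -0.  0. -0. -1.  1.  0. -1.]
 [-1. -1.  1. -1. -0.  1.  1. -0. -1.  0. -0. -0.  1.]
 [-1. -0.  2. -0. -1. -2. -1.  1.  0. -1. -0. -1.  1.]
 [-0. -0. -1.  1. -0. 13. 12. 13. 14. -2.  0. -1. -0.]
 [-1. -1. -1. -1. 14. 14. 14. 11.  6. 15. 12.  2. -1.]
 [ 0. -1. 32. 38. 13. 13. 14. 13. 14. 13. 14. -0. -1.]
 [-0. -1. 19. 33.  4. 13. 13. 15. 13. 15. 11.  0.  2.]
 [-1.  1.  6. 20.  6.  4. 10. 13. 12.  8. -1. -1.  1.]
 [ 1.  0. -1. nan -0. -0. -0. -0.  1. -2. -2. -0. -2.]
 [ 6. -0.  0. -0. -0. -1.  0. -0. -1. -1.  2. -1. -1.]]
side box [np.float64(0.522), np.float64(-0.169), np.float64(-0.005)] [np.float64(0.775), np.float64(0.242), np.float64(0.075)]
[[-0. -1. -1.  1. -1. -1.  0. -1. -1. -1. -2. -1. -1. 17.]
 [ 0. -2.  1. -2. -2. -2. -2. -1.  1. -1.  0. -1. -2.  1.]
 [ 0. -1. -2. -1. -0. -2. 71. 72. nan -1.  1. -1. -0. -0.]
 [-0. -1. -2.  1. -0. 44. 44. 45. 43. -3. -0.  1. -0.  1.]
 
[... 1659 characters left out ...]
2. 11. 12. -1. -2. -1. -2. -1.  1. -0.]
 [-3. -0. -1. 10. 13. 10. 10. 12. 14. 11. 12. 14.  0.]
 [-2. -1. -2. 12. 21. 13.  9. 13.  9. 12. 13. 10. -2.]
 [ 0. -0. -1. 10. 47. 44. 45. 44. 18. 19. 11. -1.  1.]
 [-1. -2. -1.  9. 39. 74. 77. 42. 40. 21. 67.  1.  2.]
 [-2.  1.  9. 22. 26. 69. 69. 45. 43. 36. 67.  0. -1.]
 [-0. -3. 10. 11. 41. 46. 44. 44. 43. 35. 62.  2. -2.]
 [ 1.  0. 13. 19. 43. 43. 43. 42. 19. 19. 12.  1.  1.]
 [-4. -1. 10. 18. 18. 20. 20. 21. 19. 18. 13. -1.  0.]
 [-2. -0.  8.  9. 13. 12. 12. 15. 11.  9. 12.  2. -0.]
 [-3. -1. 12. 10.  9.  9. 12. 11. 12. 10. 13.  1. -0.]
 [-1. -0. -0.  1. -1. -4. -2. -2.  3.  7.  2. -0. -4.]
 [-1.  1. -3.  2. -2. -2. -0.  1. -1. -1. -1.  2.  1.]]
```

View pics/crop1.png

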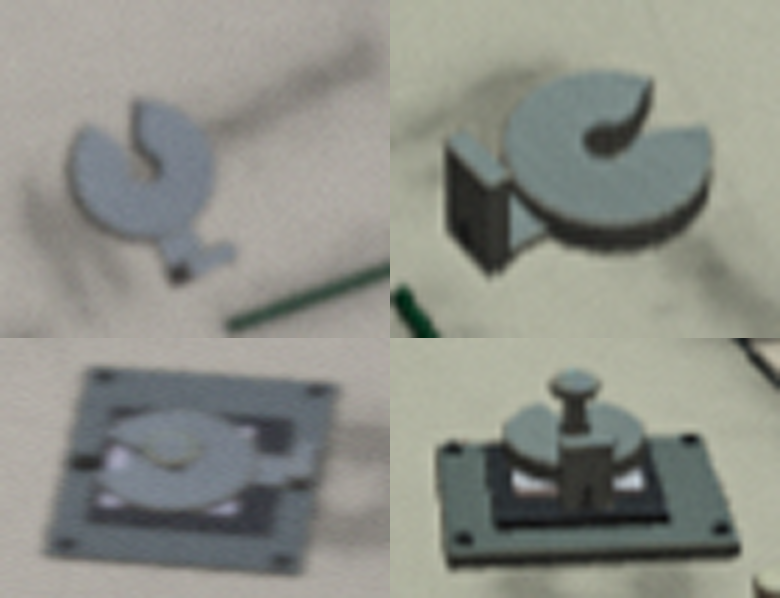

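The crops show the steel weight with its slot mouth up-left and its plate at lower right in the top view. The hanger's lower plate points to -y (right in the top view), as described. Next I'll fit the positions from both views.

```bash
cat > fit.py <<'E'
import numpy as np,cv2
from scipy.optimize import least_squares
from h import *
def circ(p,r=None):
    f=lambda q:np.hypot(p[:,0]-q[0],p[:,1]-q[1])-(q[2] if r is None else r)
    s=least_squares(f,[*p.mean(0)[:2],0.03],loss="soft_l1",f_scale=.001).x;return s
def disc_hull(c,P,box,z0,z1,zp):
    """outline of a height band -> rays onto plane zp"""
    u0,u1,v0,v1=box;m=np.zeros(P.shape[:2],np.uint8);s=P[v0:v1,u0:u1,2]
    m[v0:v1,u0:u1]=(s>z0)&(s<z1)
    n,l,st,_=cv2.connectedComponentsWithStats(m);k=1+np.argmax(st[1:,4]);m=(l==k).astype(np.uint8)
    ct=max(cv2.findContours(m,0,1)[0],key=cv2.contourArea)[:,0].astype(float)
    return plane(c,ct[:,0],ct[:,1],zp)[:,:2],m
E
python3 - <<'E'
import pickle
from fit import *
d=pickle.load(open("d0.pkl","rb"))
W=dict(top=(335,415,150,215),side=(245,310,250,300));S=dict(top=(210,285,120,195),side=(245,315,170,220))
def pts(c,P,b,z0,z1):
    q=P[b[2]:b[3],b[0]:b[1]].reshape(-1,3);return q[(q[:,2]>z0)&(q[:,2]<z1)]
for n in d:
    c=d[n];P=cloud(c)
    h,m=disc_hull(c,P,W[n],.010,.0175,.014)
    q=pts(c,P,W[n],.010,.0175)
    (x,y),r=cv2.minEnclosingCircle(q[:,:2].astype(np.float32)); 
    pl=pts(c,P,W[n],.031,.042)
    print(n,"weight hull fit",circ(h).round(4),"minEncl",np.round((x,y,r),4),"plate",pl.mean(0).round(4),cv2.minAreaRect(pl[:,:2].astype(np.float32)),len(pl),"disc z",np.median(q[:,2]).round(4),np.percentile(pl[:,2],95).round(4))
    h,m=disc_hull(c,P,S[n],.040,.048,.044);q=pts(c,P,S[n],.040,.048)
    print("  lower disc",circ(h).round(4),np.median(q[:,2]).round(4))
    q=pts(c,P,S[n],.070,.08);print("  head",cv2.minEnclosingCircle(q[:,:2].astype(np.float32)),q.mean(0).round(4),len(q),np.median(q[:,2]).round(4))
    q=pts(c,P,S[n],.060,.072);q=q[q[:,1]<-.03] if n=="side" else q[q[:,1]<-.01];print("  lplate",q.mean(0).round(4),len(q))
    q=pts(c,P,S[n],.007,.0155);hh=cv2.convexHull(q[:,:2].astype(np.float32));print("  base",cv2.minAreaRect(hh),np.median(q[:,2]).round(4))
E
```

```text
side weight hull fit [ 0.5561 -0.294   0.0343] minEncl [ 0.5453 -0.2954  0.0486] plate [ 0.5078 -0.3168  0.036 ] ((0.5080263018608093, -0.3156731426715851), (0.009473229758441448, 0.025537628680467606), 24.694486618041992) 69 disc z 0.0135 0.0385
  lower disc [0.6217 0.0126 0.0304] 0.0435
  head ((0.626538097858429, 0.014051461592316628), 0.012605555355548859) [0.6262 0.0133 0.0729] 34 0.0732
  lplate [ 0.6187 -0.0407  0.0648] 40
  base ((0.6573982238769531, 0.06774125248193741), (0.27571555972099304, 0.16591443121433258), 65.30289459228516) 0.0112
top weight hull fit [ 0.5564 -0.2863  0.0334] minEncl [ 0.5455 -0.2896  0.0474] plate [ 0.5077 -0.3091  0.0365] ((0.5077742338180542, -0.30907243490219116), (0.008873878046870232, 0.02519582211971283), 25.754926681518555) 44 disc z 0.0131 0.0395
  lower disc [0.6263 0.0187 0.0329] 0.0434
  head ((0.6229718923568726, -0.0004893112927675247), 0.032941412180662155) [0.6272 0.02   0.0737] 71 0.0739
  lplate [ 0.6196 -0.0339  0.0667] 42
  base ((0.6307605504989624, 0.014502029865980148), (0.11592573672533035, 0.14417093992233276), 82.25809478759766) 0.0114
```

```bash
python3 -m crank '{"steps":[[[0.66,0.57,-0.1],[0,0,0.98]],[[0.66,0.57,-0.1],[0,0,0.98]],[[0.66,0.57,-0.1],[0,0,0.98]],[[0.66,0.57,-0.1],[0,0,0.98]],[[0.66,0.57,-0.1],[0,0,0.98]],[[0.66,0.57,-0.1],[0,0,0.98]],[[0.66,0.57,-0.1],[0,0,0.98]],[[0.66,0.57,-0.1],[0,0,0.98]],[[0.66,0.57,-0.1],[0,0,0.98]],[[0.66,0.57,-0.1],[0,0,0.98]]]}' 40 20
python3 -m crank '{"steps":[[[0.66,0.57,0],[0,0,1]],[[0.66,0.57,0],[0,0,1]],[[0.66,0.57,0],[0,0,1]],[[0.66,0.57,0],[0,0,1]],[[0.66,0.57,0],[0,0,1]],[[0.66,0.57,0],[0,0,1]],[[0.66,0.57,0],[0,0,1]],[[0.66,0.57,0],[0,0,1]],[[0.66,0.57,0],[0,0,1]],[[0.66,0.57,0],[0,0,1]]]}'
python3 -m crank '{"steps":[[[0,0,0],[0,0,0]],[[0,0,0],[0,0,0]],[[0,0,0],[0,0,0]]]}'
python3 - <<'E'
from bench import monitor,cams
import cv2,numpy as np,pickle
s=monitor.read_state();print(s)
c=cams.camera("wrist");pickle.dump(c,open("w1.pkl","wb"));cv2.imwrite("pics/w1.png",c["pixels"]);print(c["T"].round(3),c["vfov"],c["cx"],c["cy"])
E
```

```text
time: 0.93
ee_pos: [0.343, -0.4559, 0.2158]
eef_rot: [0.84, 0.543, -0.0, -0.0]
ft_force: [0.1, -0.7, 0.6]
width: 0.0405
grip_force: 0.0
time: 1.77
ee_pos: [0.5079, -0.3135, 0.2159]
eef_rot: [0.532, 0.847, 0.0, -0.0]
ft_force: [-0.2, -0.1, 0.9]
width: 0.04
grip_force: 0.0
time: 2.02
ee_pos: [0.5067, -0.315, 0.2159]
eef_rot: [0.535, 0.845, -0.0, -0.0]
ft_force: [0.2, -0.5, 1.3]
width: 0.0399
grip_force: 0.0
{'time': 2.0167, 'joint_positions': array([ 0.89408244,  0.32995511, -0.51339078,  1.55254354,  0.16604385,
        1.30350583,  0.80261624]), 'joint_vel': array([ 0.0132303 , -0.00601929,  0.01236824,  0.00179188, -0.00178836,
       -0.00201541,  0.00102991]), 'joint_torque': array([-1.51754022e+00, -5.73865950e+01, -6.77796185e+00, -3.80483830e+01,
       -1.49265868e-01,  5.07247110e-02,  4.03214700e-02]), 'ee_pos': array([ 0.50674532, -0.31495636,  0.21586778]), 'eef_rot': array([ 5.34521874e-01,  8.45154530e-01, -2.07554564e-04, -3.79753619e-04]), 'ft_force': array([ 0.23500693, -0.53617044,  1.28119548]), 'torque': array([-0.03218515, -0.12673104,  0.04611784]), 'grip_force': 0.0, 'width': 0.03990572707323712}
[[ 0.904 -0.408 -0.13   0.472]
 [ 0.428  0.861  0.275 -0.24 ]
 [-0.001 -0.304  0.953  0.359]
 [ 0.     0.     0.     1.   ]] 71.62876293653852 258.3471845709813 189.77323488702427
```

View pics/w1.png

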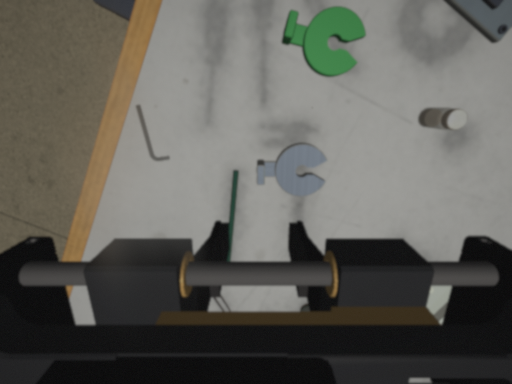

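The wrist view shows the grey weight with its disc at (299,169) and its plate at (261,172). The fingertips are at about (218,232) and (297,232), so the plate sits between them in x. I'll measure it from this view.

Run:
```python
import pickle
from fit import *
c=pickle.load(open("w1.pkl","rb"));P=cloud(c)
b=(240,335,130,205);q=P[b[2]:b[3],b[0]:b[1]].reshape(-1,3)
pl=q[(q[:,2]>.03)&(q[:,2]<.045)];print("plate",cv2.minAreaRect(pl[:,:2].astype(np.float32)),pl.mean(0).round(4),len(pl),np.percentile(pl[:,2],[50,95]))
h,m=disc_hull(c,P,b,.009,.0185,.014);print("disc",circ(h).round(4))
g=q[np.abs(q[:,2])<.006];print("bench",np.median(g[:,2]))
d=pickle.load(open("d0.pkl","rb"))
# stand corner / screw etc. check: vial cap in all views
v=P[100:135,410:475].reshape(-1,3);v=v[v[:,2]>.05];print("vial wrist",v.mean(0).round(4),len(v))
for n,bx in dict(top=(300,325,122,150),side=(300,330,205,240)).items():
    v=cloud(d[n])[bx[2]:bx[3],bx[0]:bx[1]].reshape(-1,3);v=v[(v[:,2]>.05)&(v[:,2]<.07)];print("vial",n,v.mean(0).round(4),len(v))
```

```text
plate ((0.5090813040733337, -0.31293126940727234), (0.008831840939819813, 0.025435196235775948), 25.52611541748047) [ 0.5089 -0.3125  0.0372] 166 [0.03720091 0.03874178]
disc [ 0.5571 -0.2901  0.0342]
bench -0.0003428540385564116
vial wrist [ 0.6742 -0.1593  0.0551] 387
vial top [ 0.6742 -0.1548  0.0549] 61
vial side [ 0.6732 -0.1626  0.0543] 55
```

```bash
python3 -m crank '{"steps":[[[0.09,0.08,-0.9],[0,0,0]],[[0,0,-0.9],[0,0,0]],[[0,0,-0.9],[0,0,0]],[[0,0,-0.9],[0,0,0]],[[0,0,-0.8],[0,0,0]],[[0,0,0],[0,0,0]],[[0,0,0],[0,0,0]],[[0,0,0],[0,0,0]]]}'
python3 - <<'E'
from bench import monitor,cams
import pickle
from fit import *
c=cams.camera("wrist");pickle.dump(c,open("w2.pkl","wb"));cv2.imwrite("pics/w2.png",c["pixels"])
s=monitor.read_state();print(s["ee_pos"],s["eef_rot"])
P=cloud(c);t=s["ee_pos"]
M=(np.abs(P[...,0]-.53)<.08)&(np.abs(P[...,1]+.30)<.06)
q=P[M];pl=q[(q[:,2]>.031)&(q[:,2]<.044)];print("plate",cv2.minAreaRect(pl[:,:2].astype(np.float32)),pl.mean(0).round(4),len(pl))
f=P[(P[...,2]>.072)&(P[...,2]<.095)&(np.hypot(P[...,0]-t[0],P[...,1]-t[1])<.06)];print("finger pts",len(f))
R=np.array([[np.cos(a:=np.radians(25.4)),np.sin(a)],[-np.sin(a),np.cos(a)]])
l=(f[:,:2]-t[:2])@R.T;print("finger inner edges rel tcp along close:",l[l[:,0]<0,0].max(),l[l[:,0]>0,0].min(),"lateral",np.percentile(l[:,1],[5,95]))
E
```

```text
time: 2.73
ee_pos: [0.5099, -0.3132, 0.1077]
eef_rot: [0.534, 0.845, -0.0, 0.001]
ft_force: [0.0, -0.7, 1.1]
width: 0.04
grip_force: 0.0
[ 0.51022216 -0.3131384   0.10799187] [ 5.34108950e-01  8.45414847e-01 -5.07679653e-05  1.16762401e-03]
plate ((0.5093117952346802, -0.31271061301231384), (0.009448439814150333, 0.025789901614189148), 25.10810661315918) [ 0.5086 -0.312   0.0372] 325
finger pts 185
finger inner edges rel tcp along close: -0.019736632628504912 0.02007892469209768 lateral [-0.00702982  0.01079617]
```

View pics/w2.png

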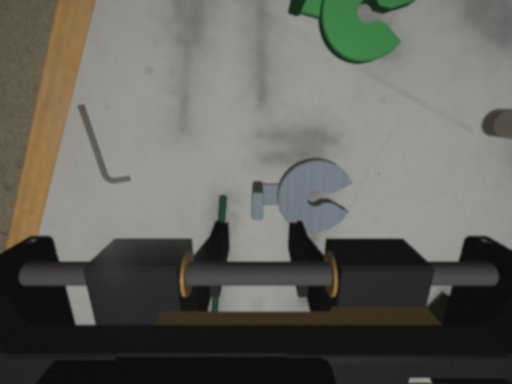

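The plate is at (258,199), midway between the fingers at (220,235) and (297,235). I'll descend and grip.

```bash
python3 -m crank '{"steps":[[[-0.03,0.02,-0.6],[0,0,0]],[[0,0,-0.6],[0,0,0]],[[0,0,-0.6],[0,0,0]],[[0,0,-0.5],[0,0,0]],[[0,0,-0.3],[0,0,0]],[[0,0,-0.2],[0,0,0]],[[0,0,0],[0,0,0]],[[0,0,0],[0,0,0]]]}' 32
python3 -m crank '{"steps":[[[0,0,0],[0,0,0]],[[0,0,0],[0,0,0]],[[0,0,0],[0,0,0]]]}'
```

```text
time: 3.45
ee_pos: [0.5093, -0.312, 0.0368]
eef_rot: [0.534, 0.846, 0.0, 0.0]
ft_force: [0.7, 0.4, 0.5]
width: 0.032
grip_force: 0.0
time: 3.7
ee_pos: [0.5092, -0.312, 0.0368]
eef_rot: [0.534, 0.846, 0.0, 0.0]
ft_force: [0.9, -0.2, 0.1]
width: 0.0325
grip_force: 0.0
```

```bash
python3 -m crank '{"steps":[[[0,0,0],[0,0,0]],[[0,0,0],[0,0,0]],[[0,0,0],[0,0,0]],[[0,0,0],[0,0,0]],[[0,0,0],[0,0,0]],[[0,0,0],[0,0,0]]]}' 0 15
python3 -m crank '{"steps":[[[0,0,0],[0,0,0]],[[0,0,0],[0,0,0]],[[0,0,0],[0,0,0]],[[0,0,0.1],[0,0,0]],[[0,0,0.3],[0,0,0]],[[0,0,0.6],[0,0,0]],[[0,0,0.8],[0,0,0]],[[0,0,0.8],[0,0,0]],[[0,0,0.6],[0,0,0]],[[0,0,0.4],[0,0,0]]]}' 0 60
python3 -m crank '{"steps":[[[0,0,0],[0,0,0]],[[0,0,0],[0,0,0]],[[0,0,0],[0,0,0]]]}'
python3 - <<'E'
from bench import monitor,cams
import pickle
from fit import *
c=cams.camera("wrist");pickle.dump(c,open("w3.pkl","wb"));cv2.imwrite("pics/w3.png",c["pixels"])
s=monitor.read_state();print(s["ee_pos"],s["eef_rot"],s["ft_force"],s["torque"])
E
```

```text
time: 4.2
ee_pos: [0.5089, -0.3119, 0.0363]
eef_rot: [0.534, 0.846, -0.0, 0.0]
ft_force: [-1.5, -1.0, 0.5]
width: 0.0097
grip_force: 15.0
time: 5.03
ee_pos: [0.5094, -0.3119, 0.1284]
eef_rot: [0.534, 0.846, 0.0, 0.001]
ft_force: [-0.2, -1.2, -3.9]
width: 0.0092
grip_force: 60.0
time: 5.28
ee_pos: [0.5083, -0.3115, 0.1252]
eef_rot: [0.534, 0.846, 0.0, -0.001]
ft_force: [-0.5, 1.1, -4.0]
width: 0.0097
grip_force: 60.0
[ 0.50819034 -0.31151567  0.12495645] [ 5.33689640e-01  8.45679799e-01  1.42827114e-05 -1.02255816e-03] [ 0.04418233 -0.17559584 -3.50857558] [-0.03734615 -0.03044453 -0.00243874]
```

View pics/w3.png

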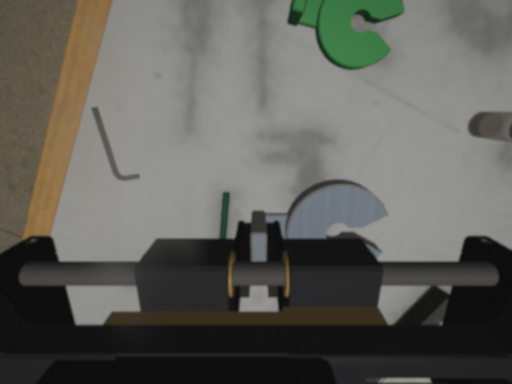

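```bash
cat > held.py <<'E'
from fit import *
from scipy.spatial.transform import Rotation
def held(c,s):
    """disc top plane and centre in the tool's frame"""
    P=cloud(c);R=Rotation.from_quat(s["eef_rot"]).as_matrix();L=(P-s["ee_pos"])@R
    m=(L[...,1]>.022)&(L[...,1]<.10)&(np.abs(L[...,0])<.05)&(L[...,2]>0)&(L[...,2]<.035)&np.isfinite(L[...,2])
    m=cv2.erode(m.astype(np.uint8),np.ones((3,3)))>0
    q=L[m]
    A=np.c_[q[:,:2],np.ones(len(q))];co=np.linalg.lstsq(A,q[:,2],rcond=None)[0];r=q[:,2]-A@co
    k=np.abs(r)<.003;co=np.linalg.lstsq(A[k],q[k,2],rcond=None)[0]
    return co,len(q),np.std(r[k]),L,m
E
python3 - <<'E'
from bench import monitor
import pickle
from held import *
c=pickle.load(open("w3.pkl","rb"));s=monitor.read_state()
co,n,sd,L,m=held(c,s);print("slope along y (rad), x:",co[1],co[0],"z at disc centre (y=.055):",co[1]*.055+co[2],n,sd)
u=np.where(m);print(u[0].min(),u[0].max(),u[1].min(),u[1].max())
q=L[m];print("extent y,x",q[:,1].min(),q[:,1].max(),q[:,0].min(),q[:,0].max())
# outer rim points: contour, those in free view (rows above gripper)
ct=max(cv2.findContours(m.astype(np.uint8),0,1)[0],key=len)[:,0]
e=np.array([L[v,x] for x,v in ct if v<225])
print("rim circ (r=.0355)",circ(e[:,[1,0]][(np.hypot(e[:,1]-.055,e[:,0])>.03)],.0345))
E
```

```text
slope along y (rad), x: 0.001019206985550667 0.008239063125495718 z at disc centre (y=.055): 0.022589904002855706 3690 0.0007240126323913716
180 255 290 386
extent y,x 0.022494404844277005 0.08643531301371724 -0.01907859064170438 0.034569926219296075
rim circ (r=.0355) [ 0.05471895 -0.00029708  0.03      ]
```

The weight is held level, with the disc axis 54.7 mm ahead of the TCP and its underside 36.6 mm below. I'll carry it to a viewpoint near the hanger.

```bash
python3 -m crank '{"steps":[[[0.02,0.2,0.3],[0,0,-0.33]],[[0.02,0.4,0.3],[0,0,-0.33]],[[0.02,0.6,0.3],[0,0,-0.33]],[[0.02,0.7,0.3],[0,0,-0.33]],[[0.02,0.7,0.3],[0,0,-0.33]],[[0.02,0.7,0.3],[0,0,-0.33]],[[0.02,0.7,0.3],[0,0,-0.33]],[[0.02,0.7,0.3],[0,0,-0.33]],[[0.02,0.7,0.3],[0,0,-0.33]],[[0.02,0.7,0.3],[0,0,-0.33]]]}'
python3 -m crank '{"steps":[[[0,0.7,0],[0,0,-0.33]],[[0,0.7,0],[0,0,-0.33]],[[0,0.7,0],[0,0,-0.33]],[[0,0.7,0],[0,0,-0.33]],[[0,0.7,0],[0,0,-0.33]],[[0,0.6,0],[0,0,-0.33]],[[0,0.5,0],[0,0,-0.33]],[[0,0.4,0],[0,0,-0.33]],[[0,0.3,0],[0,0,-0.33]],[[0,0.2,0],[0,0,-0.33]]]}'
python3 -m crank '{"steps":[[[0,0,0],[0,0,0]],[[0,0,0],[0,0,0]],[[0,0,0],[0,0,0]],[[0,0,0],[0,0,0]]]}'
python3 - <<'E'
from bench import monitor,cams
import pickle
from held import *
c=cams.camera("wrist");pickle.dump(c,open("w4.pkl","wb"));cv2.imwrite("pics/w4.png",c["pixels"])
s=monitor.read_state();pickle.dump(s,open("s4.pkl","wb"));print(s["ee_pos"],s["eef_rot"],s["ft_force"],s["torque"],s["joint_positions"])
a=np.degrees(2*np.arctan2(s["eef_rot"][1],s["eef_rot"][0]))-90;print("yaw",a)
E
```

```text
time: 6.17
ee_pos: [0.5133, -0.1583, 0.2005]
eef_rot: [0.65, 0.76, -0.0, -0.001]
ft_force: [0.7, 0.1, -3.7]
width: 0.0097
grip_force: 60.0
time: 7.0
ee_pos: [0.5134, -0.0206, 0.2003]
eef_rot: [0.752, 0.659, -0.0, -0.001]
ft_force: [-0.7, 0.6, -3.9]
width: 0.0092
grip_force: 60.0
time: 7.33
ee_pos: [0.5138, -0.0224, 0.201]
eef_rot: [0.752, 0.659, -0.0, -0.0]
ft_force: [0.0, 0.1, -2.7]
width: 0.0095
grip_force: 60.0
[ 0.51382304 -0.02234733  0.20104333] [ 7.51991009e-01  6.59173344e-01 -1.16781575e-04 -1.06883250e-04] [ 0.48099348 -0.84570699 -2.55784336] [0.00419167 0.03679523 0.00231817] [ 0.53918134  0.16930553 -0.63793155  1.77696911  0.10662359  1.23026741
 -0.25899639]
yaw -7.526283250724191
```

View pics/w4.png

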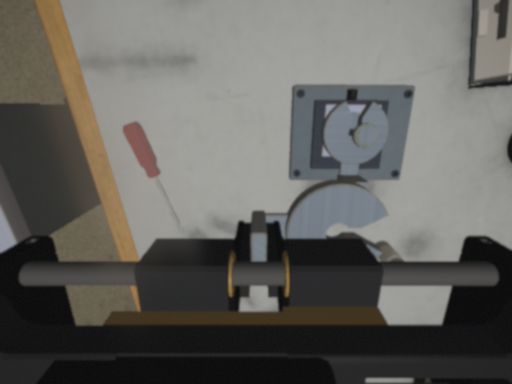

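The hanger is in clear view, with the base spanning (290–413, 85–180), the head at (370,134) and the lower disc at (356,132). The base edges are square to the image. Next I'll measure the stem axis.

Run:
```python
import pickle
from held import *
c=pickle.load(open("w4.pkl","rb"));s=pickle.load(open("s4.pkl","rb"));P=cloud(c)
b=(280,425,75,178)
def sel(z0,z1,bb=b):
    m=np.zeros(P.shape[:2],bool);m[bb[2]:bb[3],bb[0]:bb[1]]=True;return m&(P[...,2]>z0)&(P[...,2]<z1)
m=sel(.069,.082,(350,395,115,155));q=P[m];print("head",cv2.minEnclosingCircle(q[:,:2].astype(np.float32)),q.mean(0).round(4),len(q),np.median(q[:,2]))
ct=max(cv2.findContours(m.astype(np.uint8),0,1)[0],key=len)[:,0].astype(float)
print("head outline on z=.075",circ(plane(c,ct[:,0],ct[:,1],.075)[:,:2]))
h,mm=disc_hull(c,P,b,.039,.049,.044);k=h;print("disc free",circ(k),"r35.5",circ(k,.0355)[:2])
ct=max(cv2.findContours(sel(.06,.075,(330,365,155,180)).astype(np.uint8),0,1)[0],key=len,default=None)
q=P[sel(.059,.075,(330,375,158,182))];print("lplate",q.mean(0) if len(q) else None,len(q))
bm=sel(.006,.09);q=P[bm]
ct=max(cv2.findContours(bm.astype(np.uint8),0,1)[0],key=cv2.contourArea)[:,0].astype(float)
w=plane(c,ct[:,0],ct[:,1],.012)[:,:2]
r=cv2.minAreaRect(w.astype(np.float32));print("base",r)
print("dark: hull angle check; bench z",np.median(P[100:180,200:270,2]))
co,n,sd,L,m=held(c,s);print("held slope",co[1],co[0],co[1]*.055+co[2],n)
```

```text
head ((0.6283813714981079, 0.01753324456512928), 0.012469612993299961) [0.6277 0.0182 0.0736] 485 0.07386960076467697
head outline on z=.075 [0.62710083 0.01827838 0.01183786]
disc free [0.62500687 0.01516362 0.03193087] r35.5 [0.62770982 0.0174859 ]
lplate [ 0.62435615 -0.03228217  0.06332718] 34
base ((0.6310257911682129, 0.013123661279678345), (0.11187981069087982, 0.14320029318332672), 82.25828552246094)
dark: hull angle check; bench z nan
held slope -0.0011799769036676226 0.013106926272078524 0.022772883029613944 3623
```

```bash
python3 -m crank '{"steps":[[[0,0.3,0],[0,0,0]],[[0,0.5,0],[0,0,0]],[[0.02,0.6,-0.2],[0,0,-0.05]],[[0,0.5,-0.4],[0,0,0]],[[0,0.3,-0.7],[0,0,0]],[[0,0,-0.9],[0,0,0]],[[0,0,-0.8],[0,0,0]],[[0,0,-0.6],[0,0,0]],[[0,0,-0.4],[0,0,0]],[[0,0,-0.2],[0,0,0]]]}'
python3 -m crank '{"steps":[[[0,0,-0.2],[0,0,0]],[[0,0,-0.1],[0,0,0]],[[0,0,0],[0,0,0]],[[0,0,0],[0,0,0]],[[0,0,0],[0,0,0]],[[0,0,0],[0,0,0]]]}'
python3 - <<'E'
from bench import monitor
import numpy as np
s=monitor.read_state();print(s["ee_pos"],s["ft_force"],s["torque"],np.degrees(2*np.arctan2(s["eef_rot"][1],s["eef_rot"][0]))-90)
E
```

```text
time: 8.22
ee_pos: [0.5138, 0.0334, 0.095]
eef_rot: [0.753, 0.658, -0.0, -0.001]
ft_force: [-1.2, -0.2, -4.3]
width: 0.0096
grip_force: 60.0
time: 8.72
ee_pos: [0.5148, 0.0332, 0.0893]
eef_rot: [0.753, 0.658, 0.0, 0.0]
ft_force: [-0.5, 0.3, -2.4]
width: 0.0094
grip_force: 60.0
[0.51479149 0.0331581  0.08932258] [-0.52909811  0.26509414 -2.42966804] [-0.03527127  0.0313812  -0.00359776] -7.769265881170327
```

```bash
python3 -m crank '{"steps":[[[0,-0.02,-0.2],[0,0,0]],[[0,0,0],[0,0,0]],[[0,0,0],[0,0,0]],[[0,0,0],[0,0,0]]]}'
python3 - <<'E'
from bench import monitor,cams
import pickle
from fit import *
s=monitor.read_state();print(s["ee_pos"],s["ft_force"],np.degrees(2*np.arctan2(s["eef_rot"][1],s["eef_rot"][0]))-90)
d={n:cams.camera(n) for n in("side","top")};pickle.dump(d,open("d5.pkl","wb"))
a=cv2.resize(d["side"]["pixels"][150:225,215:325],(780,532),interpolation=2);cv2.imwrite("pics/s5.png",a)
for n in d:
    P=cloud(d[n]);off=np.array([0,.003,0]) if n=="side" else np.array([.001,-.004,0]);P=P+off
    M=np.isfinite(P[...,2])
    def sel(z0,z1,x0,x1,y0,y1):
        return P[M&(P[...,2]>z0)&(P[...,2]<z1)&(P[...,0]>x0)&(P[...,0]<x1)&(P[...,1]>y0)&(P[...,1]<y1)]
    q=sel(.069,.08,.605,.65,-.005,.04);print(n,"head",np.median(q[:,2]),q.mean(0),len(q))
    q=sel(.052,.068,.54,.612,-.02,.07);print(" held disc z",np.median(q[:,2]) if len(q) else None,len(q))
    if len(q): print("  x",np.percentile(q[:,0],[1,99]),"y",np.percentile(q[:,1],[1,99]))
    q=sel(.038,.05,.605,.66,-.02,.06);print(" lower z",np.median(q[:,2]) if len(q) else None,len(q))
E
```

```text
time: 9.05
ee_pos: [0.5144, 0.0327, 0.0837]
eef_rot: [0.753, 0.658, -0.0, -0.0]
ft_force: [0.7, 0.3, -3.5]
width: 0.0092
grip_force: 60.0
[0.51436165 0.03270015 0.0837033 ] [ 0.67758878  0.26828802 -3.48500476] -7.760942802505397
side head 0.07327027484475607 [0.62659733 0.01628235 0.07308999] 34
 held disc z 0.06007770943546262 272
  x [0.5406376  0.59890523] y [-0.0104734  0.0586011]
 lower z 0.04314791426371811 145
top head nan [nan nan nan] 0
 held disc z None 0
 lower z 0.0427664628026706 4
  return _methods._mean(a, axis=axis, dtype=dtype,
  ret = ret.dtype.type(ret / rcount)
<stdin>:12: RuntimeWarning: Mean of empty slice.
  ret = um.true_divide(
```

View pics/s5.png

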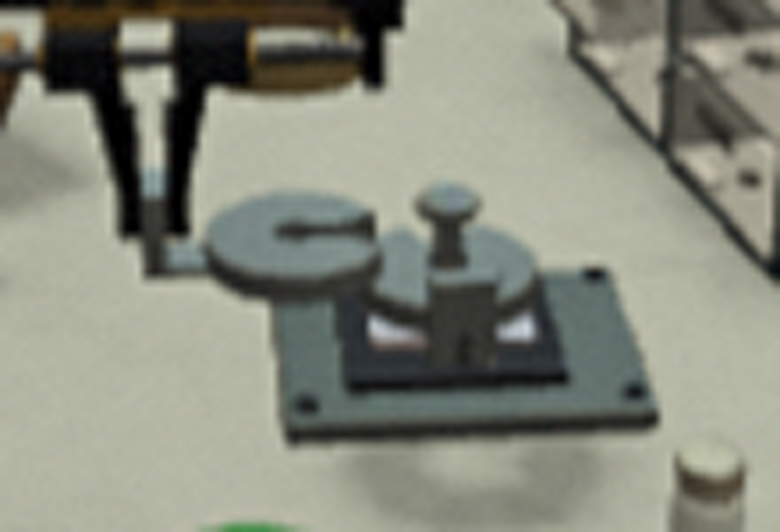

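The picture shows the held disc level at (290,240), between the lower disc top and the head, with its slot facing the stem at (447,240). I'll feed it in gently.

```bash
python3 -m crank '{"steps":[[[0.1,-0.014,0],[0,0,0]],[[0.1,-0.014,0],[0,0,0]],[[0.1,-0.014,0],[0,0,0]],[[0.1,-0.014,0],[0,0,0]],[[0.1,-0.014,0],[0,0,0]],[[0.1,-0.014,0],[0,0,0]],[[0.1,-0.014,0],[0,0,0]],[[0,0,0],[0,0,0]]]}'
for i in 1; do python3 -m crank '{"steps":[[[0.06,-0.008,0],[0,0,0]],[[0.06,-0.008,0],[0,0,0]],[[0.06,-0.008,0],[0,0,0]],[[0.06,-0.008,0],[0,0,0]],[[0.06,-0.008,0],[0,0,0]],[[0,0,0],[0,0,0]]]}'; done
```

```text
time: 9.82
ee_pos: [0.5324, 0.0302, 0.0838]
eef_rot: [0.753, 0.658, 0.0, 0.0]
ft_force: [-0.7, 0.0, -4.6]
width: 0.0097
grip_force: 60.0
time: 10.32
ee_pos: [0.5397, 0.0292, 0.0838]
eef_rot: [0.753, 0.658, 0.0, 0.0]
ft_force: [-0.3, -0.1, -2.7]
width: 0.0095
grip_force: 60.0
```

```bash
python3 -m crank '{"steps":[[[0.05,-0.007,0],[0,0,0]],[[0.05,-0.007,0],[0,0,0]],[[0.05,-0.007,0],[0,0,0]],[[0.05,-0.007,0],[0,0,0]],[[0.05,-0.007,0],[0,0,0]],[[0.05,-0.007,0],[0,0,0]],[[0,0,0],[0,0,0]]]}' | grep -E 'ee_|ft'
python3 -m crank '{"steps":[[[0.03,-0.004,0],[0,0,0]],[[0.03,-0.004,0],[0,0,0]],[[0.03,-0.004,0],[0,0,0]],[[0.03,-0.004,0],[0,0,0]],[[0,0,0],[0,0,0]]]}' | grep -E 'ee_|ft'
```

```text
ee_pos: [0.5472, 0.0281, 0.0838]
ft_force: [0.5, -0.0, -3.8]
ee_pos: [0.5501, 0.0277, 0.0838]
ft_force: [-0.2, 0.3, -3.0]
```

Run:
```python
from bench import monitor,cams
s=monitor.read_state();print(s["ee_pos"],s["ft_force"],s["torque"])
```

```text
[0.55008887 0.02774261 0.0838022 ] [-0.20610983  0.32748473 -2.96199725] [-0.00784596  0.03509414 -0.02165187]
```

```bash
python3 -m crank '{"steps":[[[0.03,-0.004,0],[0,0,0]],[[0.03,-0.004,0],[0,0,0]],[[0.03,-0.004,0],[0,0,0]],[[0,0,0],[0,0,0]]]}' | grep -E 'ee_|ft'
python3 -m crank '{"steps":[[[0.03,-0.004,0],[0,0,0]],[[0.03,-0.004,0],[0,0,0]],[[0.03,-0.004,0],[0,0,0]],[[0,0,0],[0,0,0]]]}' | grep -E 'ee_|ft'
```

```text
ee_pos: [0.5523, 0.0277, 0.0838]
ft_force: [0.3, 0.6, -3.9]
ee_pos: [0.5546, 0.0273, 0.0838]
ft_force: [-0.4, 0.9, -3.5]
```

A slight +y reaction has shown up, so I'll ease +0.5 mm in y and continue.

```bash
python3 -m crank '{"steps":[[[0.02,0.015,0],[0,0,0]],[[0.03,0.005,0],[0,0,0]],[[0.03,-0.004,0],[0,0,0]],[[0,0,0],[0,0,0]]]}' | grep -E 'ee_|ft'
python3 -m crank '{"steps":[[[0.03,-0.004,0],[0,0,0]],[[0.03,-0.004,0],[0,0,0]],[[0.03,-0.004,0],[0,0,0]],[[0,0,0],[0,0,0]]]}' | grep -E 'ee_|ft'
```

```text
ee_pos: [0.5566, 0.0275, 0.0838]
ft_force: [-0.2, -0.0, -2.6]
ee_pos: [0.5588, 0.0272, 0.0838]
ft_force: [-0.6, -0.1, -3.7]
```

```bash
for k in 1; do python3 -m crank '{"steps":[[[0.03,-0.004,0],[0,0,0]],[[0.03,-0.004,0],[0,0,0]],[[0.03,-0.004,0],[0,0,0]],[[0.03,-0.004,0],[0,0,0]],[[0.03,-0.004,0],[0,0,0]],[[0,0,0],[0,0,0]]]}' | grep -E 'ee_|ft'; done
python3 -m crank '{"steps":[[[0.03,-0.004,0],[0,0,0]],[[0.03,-0.004,0],[0,0,0]],[[0.03,-0.004,0],[0,0,0]],[[0.03,-0.004,0],[0,0,0]],[[0.03,-0.004,0],[0,0,0]],[[0,0,0],[0,0,0]]]}' | grep -E 'ee_|ft'
```

```text
ee_pos: [0.5626, 0.0268, 0.0838]
ft_force: [-0.1, -0.3, -2.5]
ee_pos: [0.5663, 0.0262, 0.0838]
ft_force: [0.2, 0.5, -2.6]
```

```bash
python3 -m crank '{"steps":[[[0.03,-0.004,0],[0,0,0]],[[0.03,-0.004,0],[0,0,0]],[[0.03,-0.004,0],[0,0,0]],[[0.03,-0.004,0],[0,0,0]],[[0.03,-0.004,0],[0,0,0]],[[0,0,0],[0,0,0]]]}' | grep -E 'ee_|ft'
python3 -m crank '{"steps":[[[0.03,-0.004,0],[0,0,0]],[[0.03,-0.004,0],[0,0,0]],[[0.03,-0.004,0],[0,0,0]],[[0.03,-0.004,0],[0,0,0]],[[0,0,0],[0,0,0]]]}' | grep -E 'ee_|ft'
```

```text
ee_pos: [0.5701, 0.0258, 0.0838]
ft_force: [-0.6, -0.5, -4.5]
ee_pos: [0.5731, 0.0254, 0.0838]
ft_force: [-0.1, -0.2, -3.6]
```

```bash
python3 -m crank '{"steps":[[[0.02,-0.003,0],[0,0,0]],[[0.02,-0.003,0],[0,0,0]],[[0.02,-0.003,0],[0,0,0]],[[0,0,0],[0,0,0]],[[0,0,0],[0,0,0]]]}' | grep -E 'ee_|ft'
python3 -m crank '{"steps":[[[0.02,-0.003,0],[0,0,0]],[[0.02,-0.003,0],[0,0,0]],[[0,0,0],[0,0,0]],[[0,0,0],[0,0,0]]]}' | grep -E 'ee_|ft'
```

```text
ee_pos: [0.5744, 0.0251, 0.0837]
ft_force: [-0.6, 0.3, -4.1]
ee_pos: [0.5753, 0.0251, 0.0837]
ft_force: [-1.9, 0.4, -3.3]
```

The far bore wall is felt at TCP x ≈ 0.575. I'll back off by the play, then feel both sides in y.

```bash
python3 -m crank '{"steps":[[[-0.04,0.005,0],[0,0,0]],[[-0.04,0.005,0],[0,0,0]],[[0,0.02,0],[0,0,0]],[[0,0.02,0],[0,0,0]],[[0,0.02,0],[0,0,0]],[[0,0,0],[0,0,0]],[[0,0,0],[0,0,0]]]}' | grep -E 'ee_|ft'
python3 -m crank '{"steps":[[[0,0.02,0],[0,0,0]],[[0,0.02,0],[0,0,0]],[[0,0,0],[0,0,0]],[[0,0,0],[0,0,0]]]}' | grep -E 'ee_|ft'
python3 -m crank '{"steps":[[[0,0.02,0],[0,0,0]],[[0,0.02,0],[0,0,0]],[[0,0,0],[0,0,0]],[[0,0,0],[0,0,0]]]}' | grep -E 'ee_|ft'
```

```text
ee_pos: [0.5735, 0.0268, 0.0838]
ft_force: [0.2, 0.5, -3.2]
ee_pos: [0.5734, 0.0278, 0.0838]
ft_force: [0.0, -0.4, -2.8]
ee_pos: [0.5735, 0.0285, 0.0838]
ft_force: [-0.3, -0.9, -3.3]
```

```bash
python3 -m crank '{"steps":[[[0,0.02,0],[0,0,0]],[[0,0.01,0],[0,0,0]],[[0,0,0],[0,0,0]],[[0,0,0],[0,0,0]]]}' | grep -E 'ee_|ft'
python3 -m crank '{"steps":[[[0,-0.05,0],[0,0,0]],[[0,-0.05,0],[0,0,0]],[[0,-0.04,0],[0,0,0]],[[0,-0.04,0],[0,0,0]],[[0,0,0],[0,0,0]],[[0,0,0],[0,0,0]]]}' | grep -E 'ee_|ft'
python3 -m crank '{"steps":[[[0,-0.02,0],[0,0,0]],[[0,-0.02,0],[0,0,0]],[[0,0,0],[0,0,0]],[[0,0,0],[0,0,0]]]}' | grep -E 'ee_|ft'
```

```text
ee_pos: [0.5735, 0.029, 0.0838]
ft_force: [0.9, -3.0, -3.6]
ee_pos: [0.5734, 0.0252, 0.0838]
ft_force: [0.2, 0.4, -3.8]
ee_pos: [0.5734, 0.0241, 0.0838]
ft_force: [0.9, 0.2, -2.8]
```

```bash
python3 -m crank '{"steps":[[[0,-0.02,0],[0,0,0]],[[0,-0.02,0],[0,0,0]],[[0,0,0],[0,0,0]],[[0,0,0],[0,0,0]]]}' | grep -E 'ee_|ft'
python3 -m crank '{"steps":[[[0,0,0],[0,0,0]]]}' | grep -E 'ee_|ft|time'
```

```text
ee_pos: [0.5735, 0.0234, 0.0839]
ft_force: [1.6, 1.5, -4.2]
time: 18.15
ee_pos: [0.5736, 0.0234, 0.0839]
ft_force: [0.9, 3.7, -2.9]
```

Contacts are at TCP y 0.0285 and 0.0237, so centred is y ≈ 0.0261 and the stem axis is ≈ (0.6275, 0.0184). That agrees with the camera. I'll centre and work out the orbit shifts.

```bash
python3 -m crank '{"steps":[[[0,0.04,0],[0,0,0]],[[0,0.04,0],[0,0,0]],[[0,0.035,0],[0,0,0]],[[0,0,0],[0,0,0]],[[0,0,0],[0,0,0]]]}' | grep -E 'ee_|ft|time'
python3 - <<'E'
import numpy as np
from bench import monitor
s=monitor.read_state();print(s["ee_pos"],2*np.degrees(np.arctan2(s["eef_rot"][1],s["eef_rot"][0]))-90,s["joint_positions"].round(2))
a=np.radians(-7.76-2.5*np.arange(37));p=-.0547*np.c_[np.cos(a),np.sin(a)]+.0003*np.c_[-np.sin(a),np.cos(a)]
d=np.diff(p,axis=0)/.025
for i in range(0,36,2): print(i,d[i:i+2].mean(0).round(3))
print((p+[.6275,.0184])[[9,10,18,20,30,36]].round(4))
E
```

```text
time: 18.57
ee_pos: [0.5733, 0.0257, 0.0837]
ft_force: [0.0, -0.5, -4.3]
[0.57328721 0.02572757 0.08369961] -7.770975069572671 [ 0.38  0.43 -0.62  1.75  0.28  1.05 -0.47]
0 [0.018 0.094]
2 [0.026 0.092]
4 [0.034 0.089]
6 [0.041 0.086]
8 [0.049 0.082]
10 [0.056 0.078]
12 [0.062 0.072]
14 [0.068 0.067]
16 [0.074 0.061]
18 [0.079 0.054]
20 [0.083 0.047]
22 [0.087 0.039]
24 [0.09  0.032]
26 [0.092 0.024]
28 [0.094 0.016]
30 [0.095 0.007]
32 [ 0.095 -0.001]
34 [ 0.095 -0.009]
[[0.5804 0.0462]
 [0.5817 0.0483]
 [0.5946 0.0621]
 [0.5986 0.0648]
 [0.6209 0.0727]
 [0.6352 0.0726]]
```

```bash
python3 -m crank '{"steps":[[[0.018,0.106,0],[0,0,-0.5]],[[0.018,0.094,0],[0,0,-0.5]],[[0.026,0.092,0],[0,0,-0.5]],[[0.026,0.092,0],[0,0,-0.5]],[[0.034,0.089,0],[0,0,-0.5]],[[0.034,0.089,0],[0,0,-0.5]],[[0.041,0.086,0],[0,0,-0.5]],[[0.041,0.086,0],[0,0,-0.5]],[[0.049,0.082,0],[0,0,-0.5]],[[0.049,0.082,0],[0,0,-0.5]]]}' | grep -E 'ee_|ft|time'
python3 -m crank '{"steps":[[[0,0,0],[0,0,0]],[[0,0,0],[0,0,0]]]}'
python3 - <<'E'
import numpy as np
from bench import monitor
s=monitor.read_state();y=np.arctan2(s["eef_rot"][1],s["eef_rot"][0])*2-np.pi/2
c=s["ee_pos"][:2]+.0547*np.r_[np.cos(y),np.sin(y)]-.0003*np.r_[-np.sin(y),np.cos(y)];print(np.degrees(y),"disc centre - stem mm",(c-[.6275,.0184])*1000)
E
```

```text
time: 19.4
ee_pos: [0.5818, 0.0483, 0.0837]
ft_force: [0.1, 0.1, -4.1]
time: 19.57
ee_pos: [0.5818, 0.0483, 0.0837]
eef_rot: [0.877, 0.48, -0.0, 0.0]
ft_force: [0.7, -0.2, -3.4]
width: 0.0092
grip_force: 60.0
-32.67562211639537 disc centre - stem mm [0.16412895 0.12980339]
```

Tracking is good and there is no contact, so I'll continue the turn.

```bash
python3 -m crank '{"steps":[[[0.056,0.078,0],[0,0,-0.5]],[[0.056,0.078,0],[0,0,-0.5]],[[0.062,0.072,0],[0,0,-0.5]],[[0.062,0.072,0],[0,0,-0.5]],[[0.068,0.067,0],[0,0,-0.5]],[[0.068,0.067,0],[0,0,-0.5]],[[0.074,0.061,0],[0,0,-0.5]],[[0.074,0.061,0],[0,0,-0.5]],[[0.079,0.054,0],[0,0,-0.5]],[[0.079,0.054,0],[0,0,-0.5]]]}' | grep -E 'ee_|ft|time'
python3 -m crank '{"steps":[[[0,0,0],[0,0,0]],[[0,0,0],[0,0,0]]]}' | grep ft
python3 - <<'E'
import numpy as np
from bench import monitor
s=monitor.read_state();y=np.arctan2(s["eef_rot"][1],s["eef_rot"][0])*2-np.pi/2
c=s["ee_pos"][:2]+.0547*np.r_[np.cos(y),np.sin(y)]-.0003*np.r_[-np.sin(y),np.cos(y)];print(np.degrees(y),"disc centre - stem mm",(c-[.6275,.0184])*1000)
E
```

```text
time: 20.4
ee_pos: [0.5987, 0.0647, 0.0837]
ft_force: [0.6, -0.1, -3.0]
ft_force: [-0.6, -0.4, -3.3]
-57.63061829674942 disc centre - stem mm [0.21582073 0.01517877]
```

```bash
python3 -m crank '{"steps":[[[0.083,0.047,0],[0,0,-0.5]],[[0.083,0.047,0],[0,0,-0.5]],[[0.087,0.039,0],[0,0,-0.5]],[[0.087,0.039,0],[0,0,-0.5]],[[0.09,0.032,0],[0,0,-0.5]],[[0.09,0.032,0],[0,0,-0.5]],[[0.092,0.024,0],[0,0,-0.5]],[[0.092,0.024,0],[0,0,-0.5]],[[0,0,0],[0,0,0]],[[0,0,0],[0,0,0]]]}' | grep -E 'ee_|ft|time'
python3 - <<'E'
import numpy as np
from bench import monitor
s=monitor.read_state();y=np.arctan2(s["eef_rot"][1],s["eef_rot"][0])*2-np.pi/2
c=s["ee_pos"][:2]+.0547*np.r_[np.cos(y),np.sin(y)]-.0003*np.r_[-np.sin(y),np.cos(y)];print(np.degrees(y),"disc centre - stem mm",(c-[.6275,.0184])*1000)
E
```

```text
time: 21.4
ee_pos: [0.6162, 0.0719, 0.0837]
ft_force: [-0.0, 0.3, -3.7]
-77.60453221064385 disc centre - stem mm [ 0.17528361 -0.00953491]
```

```bash
python3 -m crank '{"steps":[[[0.094,0.016,0],[0,0,-0.5]],[[0.094,0.016,0],[0,0,-0.5]],[[0.095,0.007,0],[0,0,-0.5]],[[0.095,0.007,0],[0,0,-0.5]],[[0.095,0,0],[0,0,-0.5]],[[0.095,0,0],[0,0,-0.5]],[[0.09,-0.009,0],[0,0,-0.5]],[[0.09,-0.009,0],[0,0,-0.5]],[[0,0,0],[0,0,0]],[[0,0,0],[0,0,0]]]}' | grep -E 'ee_|ft|time'
python3 - <<'E'
import numpy as np
from bench import monitor
s=monitor.read_state();y=np.arctan2(s["eef_rot"][1],s["eef_rot"][0])*2-np.pi/2
c=s["ee_pos"][:2]+.0547*np.r_[np.cos(y),np.sin(y)]-.0003*np.r_[-np.sin(y),np.cos(y)];print(np.degrees(y),"disc centre - stem mm",(c-[.6275,.0184])*1000,s["torque"])
E
python3 -m crank '{"steps":[[[0,0,-0.02],[0,0,0]],[[0,0,-0.02],[0,0,0]],[[0,0,-0.02],[0,0,0]],[[0,0,-0.02],[0,0,0]],[[0,0,0],[0,0,0]],[[0,0,0],[0,0,0]]]}' | grep -E 'ee_|ft|time'
```

```text
time: 22.23
ee_pos: [0.6349, 0.0726, 0.0837]
ft_force: [0.3, -0.9, -4.4]
-97.59977082144883 disc centre - stem mm [-0.13329809  0.01905753] [ 0.15154812 -0.05897351 -0.02275396]
time: 22.73
ee_pos: [0.635, 0.0727, 0.0817]
ft_force: [1.2, -0.7, -3.6]
```

```bash
python3 -m crank '{"steps":[[[0,0,-0.02],[0,0,0]],[[0,0,-0.01],[0,0,0]],[[0,0,0],[0,0,0]],[[0,0,0],[0,0,0]]]}' | grep -E 'ee_|ft'
python3 -m crank '{"steps":[[[0,0,-0.01],[0,0,0]],[[0,0,-0.01],[0,0,0]],[[0,0,0],[0,0,0]],[[0,0,0],[0,0,0]]]}' | grep -E 'ee_|ft'
```

```text
ee_pos: [0.6351, 0.0728, 0.081]
ft_force: [0.3, -1.3, -4.0]
ee_pos: [0.6351, 0.0727, 0.0805]
ft_force: [0.3, -1.6, -4.1]
```

```bash
python3 -m crank '{"steps":[[[0,0,-0.01],[0,0,0]],[[0,0,-0.01],[0,0,0]],[[0,0,0],[0,0,0]],[[0,0,0],[0,0,0]]]}' | grep -E 'ee_|ft'
python3 -m crank '{"steps":[[[0,0,-0.01],[0,0,0]],[[0,0,0],[0,0,0]],[[0,0,0],[0,0,0]]]}' | grep -E 'ee_|ft'
```

```text
ee_pos: [0.6352, 0.0728, 0.0803]
ft_force: [-0.3, -0.6, -0.3]
ee_pos: [0.6352, 0.0728, 0.0802]
ft_force: [-0.8, -0.7, 4.1]
```

The weight has landed at z = 0.0803. I'll ease off the pressing and then release gradually.

```bash
python3 -m crank '{"steps":[[[0,0,0.012],[0,0,0]],[[0,0,0],[0,0,0]],[[0,0,0],[0,0,0]]]}' | grep -E 'ee_|ft'
python3 -m crank '{"steps":[[[0,0,0],[0,0,0]],[[0,0,0],[0,0,0]],[[0,0,0],[0,0,0]]]}' 0 5| grep -E 'ee_|ft|grip'
python3 -m crank '{"steps":[[[0,0,0],[0,0,0]],[[0,0,0],[0,0,0]],[[0,0,0],[0,0,0]],[[0,0,0],[0,0,0]],[[0,0,0],[0,0,0]]]}' 26 5
```

```text
ee_pos: [0.6352, 0.0728, 0.0802]
ft_force: [-0.3, 0.5, 2.0]
ee_pos: [0.6352, 0.0728, 0.0802]
ft_force: [0.7, 0.1, 2.1]
grip_force: 5.0
time: 24.9
ee_pos: [0.635, 0.0727, 0.0799]
eef_rot: [0.998, -0.068, -0.0, 0.0]
ft_force: [0.6, -0.6, -0.1]
width: 0.0249
grip_force: 0.0
```

```bash
python3 -m crank '{"steps":[[[0,0,0.1],[0,0,0]],[[0,0,0.3],[0,0,0]],[[0,0,0.6],[0,0,0]],[[0,0,0.8],[0,0,0]],[[0,0,0.8],[0,0,0]],[[0,0,0.8],[0,0,0]],[[0,0,0.8],[0,0,0]],[[0,0,0.4],[0,0,0]],[[0,0,0],[0,0,0]],[[0,0,0],[0,0,0]]]}'
python3 - <<'E'
from bench import monitor,cams
import pickle
from fit import *
d={n:cams.camera(n) for n in("side","wrist")}
a=cv2.resize(d["side"]["pixels"][140:240,190:330],(448,320),interpolation=2);b=cv2.resize(d["wrist"]["pixels"],(352,320)[0:2])
cv2.imwrite("pics/e.png",np.hstack([a,b]))
for n in d:
    P=cloud(d[n])+[0,.003*(n=="side"),0]
    def sel(z0,z1,y0,y1):
        return P[np.isfinite(P[...,2])&(P[...,2]>z0)&(P[...,2]<z1)&(abs(P[...,0]-.63)<.05)&(P[...,1]>y0)&(P[...,1]<y1)]
    q=sel(.052,.064,-.02,.055);A=np.c_[q[:,:2],np.ones(len(q))];print(n,"disc top",np.median(q[:,2]),np.linalg.lstsq(A,q[:,2],rcond=None)[0][:2],len(q))
    q=sel(.076,.088,.05,.095);print("  plate",cv2.minAreaRect(q[:,:2].astype(np.float32)) if len(q) else 0,len(q))
    q=sel(.069,.076,0,.035);print("  head",q.mean(0),len(q))
E
```

```text
time: 25.73
ee_pos: [0.6351, 0.0728, 0.1951]
eef_rot: [0.998, -0.068, 0.0, 0.0]
ft_force: [0.2, -0.3, -0.2]
width: 0.026
grip_force: 0.0
side disc top 0.056978218747518655 [0.00221389 0.02039466] 202
  plate ((0.633039116859436, 0.0736158937215805), (0.01251605898141861, 0.023843592032790184), 80.53970336914062) 25
  head [0.62623389 0.01615782 0.07285931] 36
wrist disc top 0.05748864736778822 [-0.0045007  -0.00110039] 2520
  plate ((0.6355056762695312, 0.07183530926704407), (0.00926030334085226, 0.025464927777647972), 82.03042602539062) 247
  head [0.63034134 0.01771359 0.07343339] 418
```

View pics/e.png

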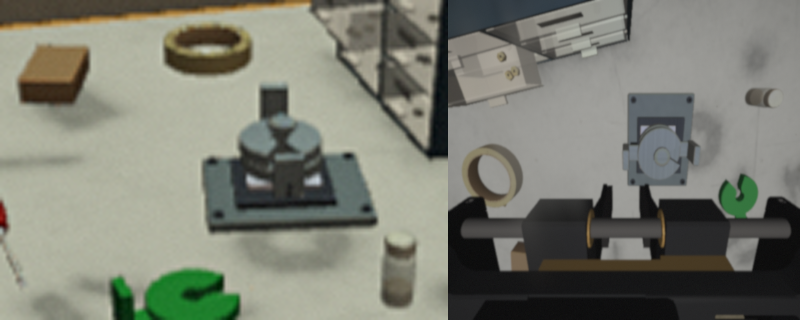

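The weight lies flat with its top at about 57.5 mm and tilt under 0.005 rad. Its plate is at +y, opposite the lower one, and the gripper is clear. I'll hand in the job.

```bash
python3 -c "from bench import ticket;print(ticket.close_job())"
```

```text
the job is handed in; nothing more can be done
None
```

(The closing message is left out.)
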